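Fetch the brass bush from behind its tin

ROBOT

A 6-joint arm with a two-finger parallel gripper is mounted at the origin on the work surface. World frame = base frame: x ahead of the robot, y to its left, z up, the work surface at z = 0. Lengths are in mm, angles in rad, forces in N, time in s.
With the tool pointing down it reaches from about 350 to 775 mm from the base axis. Payload 7.3 kg.
Tool frame: the origin (TCP) lies between the finger pads; the fingertips stand 14 mm ahead of it and the grasp point (between the pads) lies 5 mm behind it; z points along the fingers, y is the line along which they close (so a half turn about z gives the same grasp; the last joint's range is limited). The gripper opens to 92 mm and grips with 3 to 60 N. Pads are 19 mm wide; open, the fingers measure 130 mm over their backs; the gripper's body (75 mm by 190 mm) begins 47 mm behind the grasp point.
Start: joints at [-1.391, 0.342, 1.524, -0, 1.275, -0.146], TCP at [168.058, -497.393, 240.741] pointing down, gripper open.
Joint ranges: [-2.53, 2.53], [-0.77, 2.02], [0.04, 2.7], [-1, 4.14], [0.28, 2.66], [-3.11, 3.11]. Speed limits (rad/s): [2.57, 2.57, 3.14, 3.14, 3.14, 3.14].

INTERFACE

Orientations are given as [roll, pitch, yaw] about the fixed x, y, z axes, in that order (R = Rz(yaw) Ry(pitch) Rx(roll)).
In Python, from plant import get_obs, cams, close_job gives the robot as it stands. The module is installed in compiled form; this text tells all that it offers.
- The arm moves only by the shell command python3 -m creep 'ROWS'. ROWS is JSON, a list of rows, each an object of numbers: "hand": the opening, from 0 (shut) to 1 (fully open); "tx", "ty", "tz": the shift along the tool's x, y, z in m; "spin": the turn about the tool's z in degrees. In form: [{"hand": .., "tx": .., "ty": .., "tz": .., "spin": ..}, ...]. A call has 1 to 5 rows; each row shifts and turns the commanded pose from where the row before left it, along the tool's axes as they then stand; what a row does not reach is not made up. A row lasts 1/8 s, in which the tool goes at most 62.5 mm and 10.7 degrees, less where a joint would pass 70% of its speed; a pose out of reach is approached as far as the arm can. A call is refused whole if a number of a shift passes 0.0625 or a number of a turn 10.7, either way. A call with a gripper value outside its range is refused whole. The fingers move at their own pace and stop on an object; the grip force is fixed at half the most. Time passes only in rows, so rows that do not move let the fingers close. It gives the time, the measured TCP pose, the force, the opening and the grip force at its end, in the units of the state.
- get_obs(): the state, without advancing time (a new reading comes with each control period).
- cams.capture(name): name is "scene" or "top"; returns a dict with "color" (420x560x3 uint8, red, green, blue), "K" (3x3 intrinsics, pixels), "R" (3x3) and "t" (3): a world point X has camera coordinates R X + t. Camera axes: x right, y down, z forward; pixel columns grow to the right and rows downward; lengths in mm; the calibration is good to about 2 mm. A picture is of the moment at which its call begins. There is no depth.
- close_job(): hands the job in; it is judged then, once.
The state is a dict: "time": time; "joint_positions": joint angles; "dq": joint speeds; "tau": joint torques, N m; "tool_pos": TCP position; "tcp_rot": TCP orientation; "contact_force": force on the tool from outside, world axes, zero at the start; "moment": the same for the moment, N m; "grip_width": finger opening in mm; "finger_force": force on a finger pad.
Only numpy, scipy, OpenCV 4.12 (cv2) and the standard library are available. Lean on these libraries where they do the work, as an engineer would, in place of code of your own. Each camera call takes 0.05 s, during which the arm holds its last target. There are 200 camera calls.

TASK

In the sample rack, one of the two tins stands in front of the brass bush. Move that tin out of the way, bring out the brass bush and set it down gently, upright, fully on the round green show pad. Put the tin back on its white ring mark, and leave the steel bush, the gear wheel and the other tin where they stand, with nothing tipped over.

Things in the scene. Friction and masses are not known exactly. Their poses are not given: they have to be found in the camera images.
- rack: Grey rack, fixed, yaw within 9 degrees. Origin at table height; x axis from its open front (robot's side) to the rear, y left, z up. Base board 10 mm thick, x = -135 to 100 mm, y = +-170 mm. Three upright panels 10 mm thick (x = 0 to 100 mm, y = -165, 0, 165 mm) make two bays; two 8 mm rods close the back (x = 92 mm, z = 60 and 140 mm). All stands on the base board, at z = 10 mm.
- board_edge (a point): Middle of the lower front edge of the rack's top board (rack x = 0, y = 0, z = 205 mm). The board is 15 mm thick, 340 mm wide, reaches from here 100 mm to the rear; fixed display pieces on it reach z = 260 mm at x > 30 mm.
- bay_left (a point): Where a bush stands in the left bay, on the base board (rack x = 0, y = 80, z = 10 mm), half under the top board. With the tin gone it can be taken from the front, tool tilted about 40 degrees from vertical, the fingers pointing down and to rack +x and closing along rack y.
- bay_right (a point): The same for the right bay (rack x = 0, y = -80, z = 10 mm).
- mark_left (a point): Centre of the round white mark with black rim (80 mm over the rim) in front of the left bay (rack x = -90, y = +80 mm), on the base board's top: where the left tin stands.
- mark_right (a point): The same for the right bay (rack x = -90, y = -80 mm).
- blue_tin: Blue cylindrical tin with a paper band and aluminium lid, 58 mm in diameter, 140 mm tall, about 0.25 kg (0.18 to 0.35), loose, stands upright on the mark of the left or the right bay. Origin at the centre of its underside, z up.
- yellow_tin: Yellow tin, otherwise the same as the blue one; stands on the other mark.
- brass_bush: Brass-coloured turned bush: round foot 50 mm in diameter and 14 mm high, above it a plain cylinder 36 mm in diameter up to 110 mm height, about 0.35 kg (0.25 to 0.5), loose, standing upright in the left or the right bay behind a tin. Origin at the centre of its underside, z up.
- steel_bush: Dark steel bush of the same shape and size, in the other bay. To be left alone.
- show_pad: Round show pad, dark wood with a green top, 110 mm in diameter, 12 mm high, fixed to the table left or right in front of the rack. Origin at the centre of its underside (table height); its top is 12 mm above.
- gear: Steel gear wheel lying flat, about 98 mm in diameter, 30 mm high at the hub, loose, to the right when the show pad is to the left, and the other way round. To be left alone. Origin at the centre of its underside.
Not all that is in view belongs to the job. What is shaped like the brass_bush but purple is not meant.

How it is judged:
By the outcome, as a careful person would: the job done as asked, in the order asked, and still so for the second after the job is handed in, with the robot touching nothing.
It also fails if it takes over 72 s, if anything falls off the work surface, if the arm or the gripper's body presses on something with over 40 N, if the wrist force passes 120 N, or if a joint passes its speed limit or range.

## Working session

There is one attempt and no reset: what is moved stays moved. The work goes in short steps, Python scripts to look and compute and a shell command to move; the robot and the scene stay as the last step left them, time stands still between calls to the robot, and variables do not carry over. Pictures are saved under pics/ and viewed, at most 10 in all, crops included, and the job is handed in when it is done.

```bash
mkdir -p pics; cat > h.py <<'E'
import numpy as np, cv2
from plant import get_obs, cams, close_job
from scipy.spatial.transform import Rotation as Ro
def ray(c,u,v,z):
    d=c["R"].T@np.linalg.solve(np.array(c["K"]),[u,v,1]); o=-c["R"].T@c["t"]
    return o+d*(z-o[2])/d[2]
def proj(c,X):
    p=np.array(c["K"])@(np.array(c["R"])@np.array(X,float)+c["t"]); return p[:2]/p[2]
def cap(n):
    c=cams.capture(n); c={k:np.array(v) for k,v in c.items()}; return c
def save(c,f,box=None,s=1):
    im=c["color"][...,::-1]
    if box: im=im[box[1]:box[3],box[0]:box[2]]
    cv2.imwrite("pics/"+f,cv2.resize(im,None,fx=s,fy=s,interpolation=cv2.INTER_CUBIC))
E
python3 - <<'E'
from h import *
import pickle
cs={}
for n in("scene","top"):
    c=cap(n);cs[n]=c;save(c,n+"0.png",s=1.42);print(n,-c["R"].T@c["t"],c["K"][0])
pickle.dump(cs,open("c0.pkl","wb"))
o=get_obs();print({k:np.round(o[k],3) for k in o})
E
```

```text
scene [ 841.98706022  170.81027912 1128.66148521] [391.4373801    0.         280.83790899]
top [ 3.23788859e+02 -3.69262508e-01  1.15550400e+03] [430.59742854   0.         275.96275214]
{'time': np.float64(0.1), 'joint_positions': array([-1.391,  0.343,  1.525,  0.   ,  1.275, -0.146]), 'dq': array([-0.001, -0.   , -0.003,  0.002, -0.   , -0.001]), 'tau': array([ 1.000e-03, -4.320e+01, -2.447e+01,  7.200e-02,  5.300e-02,
       -0.000e+00]), 'tool_pos': array([ 168.001, -497.054,  240.139]), 'tcp_rot': array([-3.14 , -0.   ,  0.326]), 'contact_force': array([-0.503, -0.547,  0.168]), 'moment': array([ 0.045,  0.003, -0.039]), 'finger_force': np.float64(0.0), 'grip_width': np.float64(91.604)}
```

View pics/scene0.png

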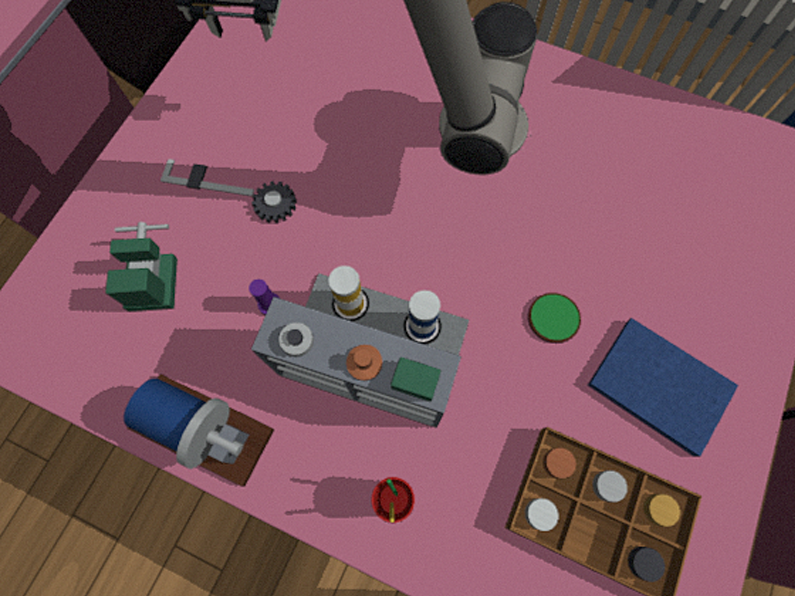

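View pics/top0.png

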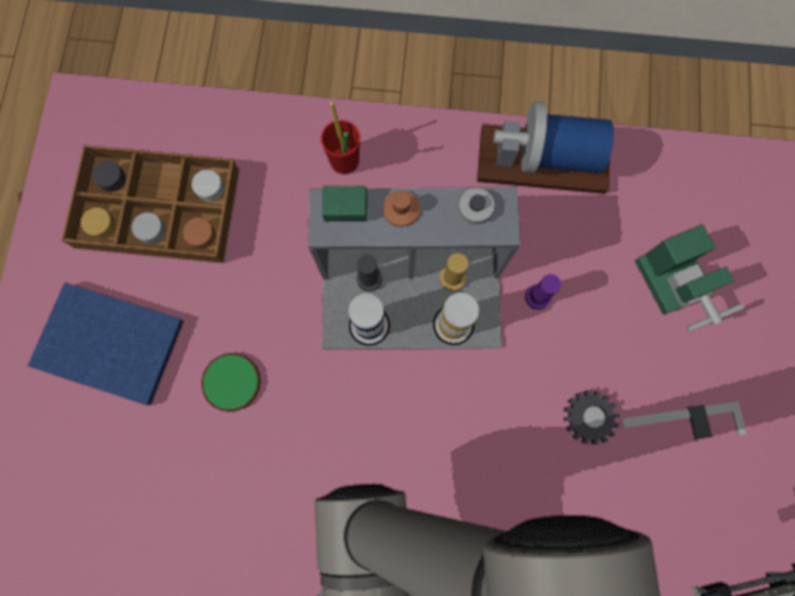

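The top view shows the pad at (231,382) in the enlarged picture. The yellow tin (460,312) stands in the right bay in front of the brass bush (455,270), and the blue tin (367,313) is in front of the dark steel bush (368,272). The purple lookalike is outside the rack at (543,290), and the gear is at (592,417). The brass-coloured bush in the right bay fits, and I'll confirm it in a crop.

```bash
python3 - <<'E'
from h import *
import pickle
cs=pickle.load(open("c0.pkl","rb"));c=cs["top"]
save(c,"crop0.png",(210,120,410,260),4)
s=1.42
for n,u,v,z in[("pad",231,382,12),("gear",592,417,15),("frontL",322,349,10),("frontR",501,348,10),("ylid",462,307,140),("blid",366,309,140),("brasstop",459,262,120),("topboardfl",310,247,220),("tbfr",518,243,220),("purple",536,297,10)]:
    print(n,ray(c,u/s,v/s,z).round(0))
E
```

```text
pad [388. 315.  12.]
gear [ 394. -355.   15.]
frontL [467. 154.  10.]
frontR [ 504. -181.   10.]
ylid [547. -91. 140.]
blid [527.  71. 140.]
brasstop [631. -81. 120.]
topboardfl [602. 166. 220.]
tbfr [ 643. -164.  220.]
purple [ 610. -242.   10.]
```

View pics/crop0.png

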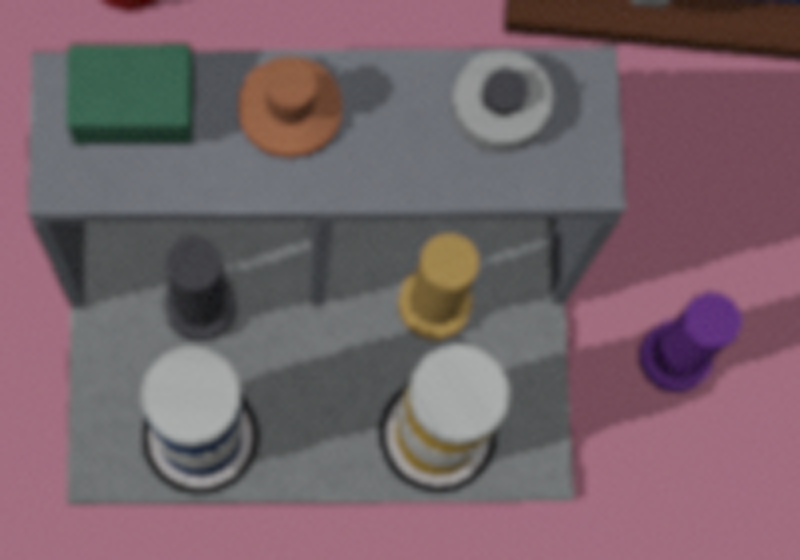

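The crop confirms that the only brass-coloured bush in the rack is in the right bay (top at crop (448,264)), behind the yellow tin (lid at (460,393)). Next I fit the rack pose.

```bash
python3 - <<'E'
from h import *
import pickle
from scipy.optimize import least_squares
cs=pickle.load(open("c0.pkl","rb"));c=cs["top"]
P=lambda u,v:np.array([u/4+210-.4,v/4+120-.4])
obs=[((-135,170,10),P(68,502)),((-135,-170,10),P(575,498)),((0,170,220),P(31,213)),((0,-170,220),P(623,211)),((-90,80,10),P(200,433)),((-90,-80,10),P(438,431))]
def W(q,X):
    a=q[2];return np.array([q[0]+X[0]*np.cos(a)-X[1]*np.sin(a),q[1]+X[0]*np.sin(a)+X[1]*np.cos(a),X[2]])
r=least_squares(lambda q:np.concatenate([proj(c,W(q,X))-p for X,p in obs]),[600,0,.1])
q=r.x;print("rack",q,np.degrees(q[2]));print(r.fun.reshape(-1,2).round(1))
for n,X in [("markR",(-90,-80,10)),("markL",(-90,80,10)),("bayR",(0,-80,10))]:print(n,W(q,X).round(1))
for n,u,v,z in[("ylid",460,393,150),("blid",191,393,150),("btop",448,264,120),("stop",197,262,120)]:
    p=P(u,v);w=ray(c,*p,z);d=w[:2]-q[:2];a=q[2];print(n,w.round(1),"rack",(np.array([[np.cos(a),np.sin(a)],[-np.sin(a),np.cos(a)]])@d).round(1))
hsv=cv2.cvtColor(c["color"],cv2.COLOR_RGB2HSV)
m=cv2.inRange(hsv[230:300,130:195],(50,120,60),(75,255,255));M=cv2.moments(m,True)
print("pad",ray(c,M["m10"]/M["m00"]+130,M["m01"]/M["m00"]+230,12),M["m00"])
E
```

```text
rack [6.22666593e+02 1.42359658e+00 1.09720169e-01] 6.286502591172453
[[-0.3 -0.3]
 [-0.1  0. ]
 [-0.9  0. ]
 [ 1.  -0.5]
 [ 0.3  0.3]
 [ 0.   0.4]]
markR [542. -88.  10.]
markL [524.4  71.1  10. ]
bayR [631.4 -78.1  10. ]
ylid [540.5 -88.2 150. ] rack [-91.5 -80.1]
blid [524.   71.2 150. ] rack [-90.5  80.2]
btop [628.1 -76.8 120. ] rack [ -3.2 -78.3]
stop [613.3  79.1 120. ] rack [-0.8 78.2]
pad [389.1321923  317.61361589  12.        ] 1053.0
```

The interface offers no tilt command, only a spin about the tool's z. However, a pose out of reach is only "approached as far as the arm can". I'll go to a safe height on the rack's azimuth and see whether pushing at the reach limit tilts the tool.

```bash
cat >> h.py <<'E'
def to(*pts):
    """tool-frame shift (mm) from the present TCP through world points, with tilt info"""
    o=get_obs();R=Ro.from_euler("xyz",o["tcp_rot"]).as_matrix();p=np.array(o["tool_pos"])
    print("t",round(float(o["time"]),2),"tcp",p.round(1),"zaxis",R[:,2].round(3),"xaxis",R[:,0].round(3),"q",np.round(o["joint_positions"],2),"F",np.round(o["contact_force"],1),"w",round(float(o["grip_width"]),1),round(float(o["finger_force"]),1))
    for x in pts:
        d=R.T@(np.array(x,float)-p);print(x,"->",d.round(1),"rows>=",round(np.linalg.norm(d)/62.5,1));p=np.array(x,float)
E
python3 -c "
from h import *
to((168,-497,440),(430,47,500))"
```

```text
t 0.1 tcp [ 168.  -497.1  240.1] zaxis [-0.     0.001 -1.   ] xaxis [0.947 0.32  0.   ] q [-1.39  0.34  1.52  0.    1.28 -0.15] F [-0.5 -0.5  0.2] w 91.6 0.0
(168, -497, 440) -> [ 1.000e-01 -3.000e-01 -1.999e+02] rows>= 3.2
(430, 47, 500) -> [ 422.4 -431.6  -59.4] rows>= 9.7
```

```bash
python3 -m creep '[{"tz":-0.05},{"tz":-0.05},{"tz":-0.05},{"tz":-0.05},{"tx":0.03,"ty":-0.03,"tz":-0.005}]'
python3 -m creep '[{"tx":0.036,"ty":-0.037,"tz":-0.005},{"tx":0.036,"ty":-0.037,"tz":-0.005},{"tx":0.036,"ty":-0.037,"tz":-0.005},{"tx":0.036,"ty":-0.037,"tz":-0.005},{"tx":0.036,"ty":-0.037,"tz":-0.005}]'
python3 -m creep '[{"tx":0.036,"ty":-0.037,"tz":-0.005},{"tx":0.036,"ty":-0.037,"tz":-0.005},{"tx":0.036,"ty":-0.037,"tz":-0.005},{"tx":0.036,"ty":-0.037,"tz":-0.005},{"tx":0.036,"ty":-0.037,"tz":-0.005}]'
python3 -m creep '[{"spin":10.0},{"spin":2.4},{}]'
python3 -c "
from h import *
to((430,47,500))"
```

```text
t 0.1 tcp [ 168.  -497.1  240.1] zaxis [-0.     0.001 -1.   ] xaxis [0.947 0.32  0.   ] q [-1.39  0.34  1.52  0.    1.28 -0.15] F [-0.5 -0.5  0.2] w 91.6 0.0
(430, 47, 500) -> [ 422.4 -431.9 -259.2] rows>= 10.5invalid input at $[0]: expected keys hand, tx, ty, tz, spin
invalid input at $[0]: expected keys hand, tx, ty, tz, spin
invalid input at $[0]: expected keys hand, tx, ty, tz, spin
invalid input at $[0]: expected keys hand, tx, ty, tz, spin
```

```bash
python3 -m creep '[{"hand":1,"tx":0,"ty":0,"tz":-0.05,"spin":0},{"hand":1,"tx":0,"ty":0,"tz":-0.05,"spin":0},{"hand":1,"tx":0,"ty":0,"tz":-0.05,"spin":0},{"hand":1,"tx":0,"ty":0,"tz":-0.05,"spin":0},{"hand":1,"tx":0.03,"ty":-0.03,"tz":-0.005,"spin":0}]'
python3 -m creep '[{"hand":1,"tx":0.036,"ty":-0.037,"tz":-0.005,"spin":0},{"hand":1,"tx":0.036,"ty":-0.037,"tz":-0.005,"spin":0},{"hand":1,"tx":0.036,"ty":-0.037,"tz":-0.005,"spin":0},{"hand":1,"tx":0.036,"ty":-0.037,"tz":-0.005,"spin":0},{"hand":1,"tx":0.036,"ty":-0.037,"tz":-0.005,"spin":0}]'
python3 -m creep '[{"hand":1,"tx":0.036,"ty":-0.037,"tz":-0.005,"spin":0},{"hand":1,"tx":0.036,"ty":-0.037,"tz":-0.005,"spin":0},{"hand":1,"tx":0.036,"ty":-0.037,"tz":-0.005,"spin":0},{"hand":1,"tx":0.036,"ty":-0.037,"tz":-0.005,"spin":0},{"hand":1,"tx":0.036,"ty":-0.037,"tz":-0.005,"spin":0}]'
python3 -m creep '[{"hand":1,"tx":0,"ty":0,"tz":0,"spin":10},{"hand":1,"tx":0,"ty":0,"tz":0,"spin":2.4},{"hand":1,"tx":0,"ty":0,"tz":0,"spin":0}]'
python3 -c "
from h import *
to((430,47,500))"
```

```text
time: 0.72
tool_pos: [186.5, -461.2, 448.3]
tcp_rot: [3.136, 0.001, 0.323]
contact_force: [0.4, 0.2, -0.7]
grip_width: 91.6
finger_force: 0.0
time: 1.35
tool_pos: [298.5, -224.8, 470.7]
tcp_rot: [-3.141, -0.0, 0.325]
contact_force: [0.3, -0.2, 0.8]
grip_width: 92.0
finger_force: 0.0
time: 1.98
tool_pos: [409.8, 8.1, 495.7]
tcp_rot: [3.141, 0.0, 0.326]
contact_force: [0.8, -1.2, -0.5]
grip_width: 92.0
finger_force: 0.0
time: 2.35
tool_pos: [409.5, 6.6, 495.4]
tcp_rot: [-3.141, 0.001, 0.11]
contact_force: [-0.2, -0.7, -0.0]
grip_width: 92.0
finger_force: 0.0
t 2.35 tcp [409.5   6.6 495.4] zaxis [-0.001  0.    -1.   ] xaxis [ 0.994  0.11  -0.001] q [-0.17  0.05  1.21 -0.    1.88  1.29] F [-0.2 -0.7 -0. ] w 92.0 0.0
(430, 47, 500) -> [ 24.9 -37.9  -4.6] rows>= 0.7
```

The arm plane runs along q1 with a 76 mm lateral offset. I move laterally so that q1 ≈ 0.11, which is the rack yaw, and then push outward at height.

```bash
python3 -m creep '[{"hand":1,"tx":0.01,"ty":-0.057,"tz":0,"spin":0},{"hand":1,"tx":0.01,"ty":-0.057,"tz":0,"spin":0},{"hand":1,"tx":0.06,"ty":0,"tz":0,"spin":0},{"hand":1,"tx":0.06,"ty":0,"tz":0,"spin":0},{"hand":1,"tx":0.06,"ty":0,"tz":0,"spin":0}]' >/dev/null
python3 -m creep '[{"hand":1,"tx":0.06,"ty":0,"tz":0,"spin":0},{"hand":1,"tx":0.06,"ty":0,"tz":0,"spin":0},{"hand":1,"tx":0.06,"ty":0,"tz":0,"spin":0},{"hand":1,"tx":0,"ty":0,"tz":0,"spin":0}]'
python3 -c "
from h import *
to((420,122,500))"
python3 -m creep '[{"hand":1,"tx":0.06,"ty":0,"tz":0,"spin":0},{"hand":1,"tx":0.06,"ty":0,"tz":0,"spin":0}]'
python3 -c "
from h import *
to((420,122,500))"
```

```text
time: 3.48
tool_pos: [706.0, 147.4, 453.9]
tcp_rot: [-3.137, -0.036, 0.109]
contact_force: [-0.3, 0.8, 0.4]
grip_width: 92.3
finger_force: 0.0
t 3.48 tcp [706.  147.4 453.9] zaxis [ 0.035  0.008 -0.999] xaxis [0.993 0.109 0.036] q [0.1  0.85 0.04 0.01 2.21 1.56] F [-0.3  0.8  0.4] w 92.3 0.0
(420, 122, 500) -> [-285.2   -6.1  -56.4] rows>= 4.7
time: 3.72
tool_pos: [754.9, 147.6, 420.3]
tcp_rot: [-3.132, -0.11, 0.11]
contact_force: [-0.7, 0.5, 0.4]
grip_width: 91.8
finger_force: 0.0
t 3.73 tcp [754.9 147.6 420.3] zaxis [ 0.108  0.022 -0.994] xaxis [0.988 0.109 0.11 ] q [0.09 0.9  0.04 0.01 2.09 1.56] F [-0.7  0.5  0.4] w 91.8 0.0
(420, 122, 500) -> [-324.9  -12.3 -116.1] rows>= 5.5
```

Pushing past the reach limit does tilt the tool, in the wanted direction. I'll carry on, outward and upward.

```bash
python3 -m creep '[{"hand":1,"tx":0.05,"ty":0,"tz":-0.035,"spin":0},{"hand":1,"tx":0.05,"ty":0,"tz":-0.035,"spin":0},{"hand":1,"tx":0.05,"ty":0,"tz":-0.035,"spin":0},{"hand":1,"tx":0,"ty":0,"tz":0,"spin":0}]'
python3 -c "
from h import *
to((420,122,500))"
python3 -m creep '[{"hand":1,"tx":0.06,"ty":0,"tz":-0.02,"spin":0},{"hand":1,"tx":0.06,"ty":0,"tz":-0.02,"spin":0},{"hand":1,"tx":0.06,"ty":0,"tz":-0.02,"spin":0},{"hand":1,"tx":0,"ty":0,"tz":0,"spin":0}]'
python3 -c "
from h import *
to((420,122,500))"
```

```text
time: 4.22
tool_pos: [767.3, 138.3, 459.3]
tcp_rot: [-3.123, -0.224, 0.107]
contact_force: [0.6, -0.6, 0.2]
grip_width: 91.9
finger_force: 0.0
t 4.22 tcp [767.3 138.3 459.3] zaxis [ 0.219  0.042 -0.975] xaxis [0.969 0.104 0.222] q [0.07 0.86 0.04 0.03 2.02 1.55] F [ 0.6 -0.6  0.2] w 91.9 0.0
(420, 122, 500) -> [-329.4  -23.  -116.4] rows>= 5.6
time: 4.72
tool_pos: [803.5, 133.5, 467.9]
tcp_rot: [-3.115, -0.34, 0.104]
contact_force: [0.2, -0.4, -0.4]
grip_width: 92.1
finger_force: 0.0
t 4.72 tcp [803.5 133.5 467.9] zaxis [ 0.329  0.061 -0.942] xaxis [0.938 0.098 0.333] q [0.05 0.86 0.04 0.05 1.91 1.54] F [ 0.2 -0.4 -0.4] w 92.1 0.0
(420, 122, 500) -> [-350.   -32.6 -157. ] rows>= 6.2
```

```bash
python3 -m creep '[{"hand":1,"tx":0.06,"ty":0.01,"tz":-0.02,"spin":0},{"hand":1,"tx":0.06,"ty":0.01,"tz":-0.02,"spin":0},{"hand":1,"tx":0.06,"ty":0.01,"tz":-0.02,"spin":0},{"hand":1,"tx":0.06,"ty":0.01,"tz":-0.02,"spin":0},{"hand":1,"tx":0,"ty":0,"tz":0,"spin":0}]'
python3 -c "
from h import *
to((420,122,500))"
python3 -m creep '[{"hand":1,"tx":0.06,"ty":0.005,"tz":-0.02,"spin":0},{"hand":1,"tx":0.06,"ty":0.005,"tz":-0.02,"spin":0},{"hand":1,"tx":0.06,"ty":0.005,"tz":-0.02,"spin":0},{"hand":1,"tx":0,"ty":0,"tz":0,"spin":0}]'
python3 -c "
from h import *
to((420,122,500))"
```

```text
time: 5.35
tool_pos: [837.3, 91.3, 509.8]
tcp_rot: [-3.109, -0.502, 0.098]
contact_force: [-0.0, 0.2, -0.1]
grip_width: 91.8
finger_force: 0.0
t 5.35 tcp [837.3  91.3 509.8] zaxis [ 0.475  0.079 -0.876] xaxis [0.872 0.085 0.481] q [-0.01  0.83  0.04  0.09  1.78  1.49] F [-0.   0.2 -0.1] w 91.8 0.0
(420, 122, 500) -> [-366.2  -77.3 -187.4] rows>= 6.7
time: 5.85
tool_pos: [847.2, 78.1, 557.5]
tcp_rot: [-3.108, -0.625, 0.094]
contact_force: [-0.6, 0.3, -0.5]
grip_width: 91.9
finger_force: 0.0
t 5.85 tcp [847.2  78.1 557.5] zaxis [ 0.579  0.089 -0.811] xaxis [0.807 0.076 0.585] q [-0.04  0.79  0.04  0.11  1.7   1.48] F [-0.6  0.3 -0.5] w 91.9 0.0
(420, 122, 500) -> [-375.2  -90.6 -196.8] rows>= 6.9
```

```bash
python3 -m creep '[{"hand":1,"tx":0.06,"ty":0.012,"tz":-0.02,"spin":0},{"hand":1,"tx":0.06,"ty":0.012,"tz":-0.02,"spin":0},{"hand":1,"tx":0.06,"ty":0.012,"tz":-0.02,"spin":0},{"hand":1,"tx":0,"ty":0,"tz":0,"spin":0}]'
python3 -c "
from h import *
to((720,-60,450),(440,-100,450),(440,-100,180),(522,-88,102))
o=get_obs();R=Ro.from_euler('xyz',o['tcp_rot']).as_matrix();print(R)"
```

```text
time: 6.35
tool_pos: [847.3, 45.1, 613.4]
tcp_rot: [-3.109, -0.745, 0.088]
contact_force: [-0.7, -0.2, -0.8]
grip_width: 91.6
finger_force: 0.0
t 6.35 tcp [847.3  45.1 613.4] zaxis [ 0.672  0.092 -0.735] xaxis [0.733 0.064 0.678] q [-0.09  0.74  0.04  0.15  1.64  1.45] F [-0.7 -0.2 -0.8] w 91.6 0.0
(720, -60, 450) -> [-210.7   94.4   24.9] rows>= 3.7
(440, -100, 450) -> [-207.7    9.  -191.8] rows>= 4.5
(440, -100, 180) -> [-183.     6.5  198.5] rows>= 4.3
(522, -88, 102) -> [  8.   -1.  113.5] rows>= 1.8
[[ 0.73256647  0.10987749  0.67176878]
 [ 0.06448915 -0.99364998  0.09220014]
 [ 0.67763376 -0.02422093 -0.73500057]]
```

The tilt is 42.7° along the rack axis. Before going in, I fit a small kinematic model to the logged poses, so I can check that the tilted poses at the tin, bush and pad lie within the joint ranges.

```bash
cat > kin.py <<'E'
import numpy as np
from scipy.optimize import least_squares
from scipy.spatial.transform import Rotation as Ro
D=[([-1.391,.343,1.525,0,1.275,-.146],(168,-497.1,240.1),(0,0,-1),(.947,.32,0)),([-.17,.05,1.21,0,1.88,1.29],(409.5,6.6,495.4),(-.001,0,-1),(.994,.11,0)),
([.1,.85,.04,.01,2.21,1.56],(706,147.4,453.9),(.035,.008,-.999),(.993,.109,.036)),([.09,.9,.04,.01,2.09,1.56],(754.9,147.6,420.3),(.108,.022,-.994),(.988,.109,.11)),
([.05,.86,.04,.05,1.91,1.54],(803.5,133.5,467.9),(.329,.061,-.942),(.938,.098,.333)),([-.01,.83,.04,.09,1.78,1.49],(837.3,91.3,509.8),(.475,.079,-.876),(.872,.085,.481)),
([-.09,.74,.04,.15,1.64,1.45],(847.3,45.1,613.4),(.672,.092,-.735),(.733,.064,.678))]
def fk(q,k):
    h,d,L1,L2,L3,e=k
    R=Ro.from_euler("z",q[0]);p=R.apply([0,d,h])
    R=R*Ro.from_euler("y",q[1]);p=p+R.apply([0,0,L1])
    R=R*Ro.from_euler("y",q[2]);p=p+R.apply([e,0,L2])
    R=R*Ro.from_euler("ZYZ",[q[3],q[4],q[5]]);p=p+R.apply([0,0,L3])
    return p,R.as_matrix()
r=least_squares(lambda k:np.concatenate([fk(q,k)[0]-p for q,p,z,x in D]),[200,76,403,401,228,0]);K=r.x
LO=np.array([-2.53,-.77,.04,-1,.28,-3.11]);HI=np.array([2.53,2.02,2.7,4.14,2.66,3.11])
def ik(p,z,y=None):
    """best joint solution for TCP p and tool z axis (and closing line y); returns q, pos err, z err"""
    z=np.array(z,float)/np.linalg.norm(z);best=None
    for q4 in(-.5,1.5,3):
        def f(q):
            P,R=fk(q,K);w=[] if y is None else [100*np.dot(R[:,1],np.cross(y,[0,0,1])/1)*0]
            return np.concatenate([P-p,300*(R[:,2]-z)])
        a=np.arctan2(p[1],p[0])
        s=least_squares(f,np.clip([a-.2,.4,1.7,q4,.6,0],LO+.01,HI-.01),bounds=(LO,HI))
        if best is None or s.cost<best[1]-1e-3:best=(s.x,s.cost)
    P,R=fk(best[0],K);return best[0].round(2),round(float(np.linalg.norm(P-p)),1),round(float(np.degrees(np.arccos(np.clip(R[:,2]@z,-1,1)))),1)
E
python3 - <<'E'
from kin import *
print(K.round(1),r.fun.reshape(-1,3).round(0).tolist())
for q,p,z,x in D[-1:]:
    R=fk(q,K)[1];print(R[:,2].round(3),z,R[:,0].round(3),R[:,1].round(3),x)
for t in(25,30,35,40,43):
  z=np.array([np.sin(np.radians(t))*np.cos(.12),np.sin(np.radians(t))*np.sin(.12),-np.cos(np.radians(t))])
  for n,g in[("tin",(541,-88,125)),("tinback",(480,-95,190)),("tinAside",(420,-220,115)),("bush",(630,-78,92)),("pad",(389,317,94)),("padup",(389,317,150)),("front",(420,0,82)),("aside",(400,-150,82)),("tab",(420,150,82))]:
    print(t,n,*ik(np.array(g)+5*z,z))
E
```

```text
[227.9  75.6 504.1 380.5 306.6  47.1] [[-1.0, -0.0, -1.0], [-0.0, -0.0, 1.0], [-1.0, 2.0, 3.0], [-1.0, -1.0, 3.0], [-0.0, -3.0, -1.0], [1.0, 3.0, -2.0], [1.0, 0.0, -4.0]]
[ 0.663  0.09  -0.743] (0.672, 0.092, -0.735) [-0.107  0.994  0.025] [0.741 0.063 0.669] (0.733, 0.064, 0.678)
25 tin [-0.42  0.37  1.98  0.51  0.47  0.42] 0.0 0.0
25 tinback [-0.51  0.16  2.04  0.44  0.63 -2.15] 0.0 0.0
25 tinAside [-0.88  0.31  2.12  0.7   0.58 -0.89] 0.0 0.0
25 bush [-0.33  0.54  1.78  0.43  0.46 -1.88] 0.0 0.0
25 pad [ 0.66  0.39  2.08 -0.66  0.37 -0.71] 0.0 0.0
25 padup [ 0.66  0.28  2.02 -0.47  0.51 -0.35] 0.0 0.0
25 front [-0.35  0.27  2.33  0.9   0.28 -3.11] 6.6 2.2
25 aside [-0.78  0.32  2.29  0.95  0.42 -3.09] 0.0 0.0
25 tab [ 0.21  0.3   2.2  -0.19  0.28  1.79] 13.4 4.0
30 tin [-0.45  0.36  2.05  0.79  0.39  1.53] 0.0 0.0
30 tinback [-0.55  0.15  2.1   0.63  0.56  1.03] 0.0 0.0
30 tinAside [-0.93  0.32  2.17  0.92  0.58 -1.39] 0.0 0.0
30 bush [-0.35  0.53  1.85  0.7   0.36 -0.21] 0.0 0.0
30 pad [ 0.69  0.39  2.12 -1.    0.33 -3.11] 1.1 0.4
30 padup [ 0.7   0.28  2.07 -0.71  0.43  0.13] 0.
[... 933 characters left out ...]
3 2.8
40 padup [ 0.74  0.27  2.11 -1.    0.41 -3.11] 11.1 4.4
40 front [-0.44  0.38  2.56  2.42  0.54 -0.  ] 0.0 0.0
40 aside [-0.98  0.4   2.45  1.68  0.61  1.56] 0.0 0.0
40 tab [ 0.21  0.4   2.48  3.29  0.44 -2.65] 0.0 0.0
43 tin [-0.54  0.38  2.21  1.76  0.44  2.57] 0.0 0.0
43 tinback [-0.66  0.15  2.27  1.32  0.52  2.7 ] 0.0 0.0
43 tinAside [-1.08  0.38  2.29  1.4   0.7   0.23] 0.0 0.0
43 bush [-0.41  0.55  2.02  1.84  0.37  2.39] 0.0 0.0
43 pad [0.76 0.47 2.29 4.14 0.49 3.11] 5.0 1.7
43 padup [0.72 0.33 2.31 4.14 0.42 1.62] 15.5 5.1
43 front [-0.47  0.43  2.61  2.48  0.66 -0.33] 0.0 0.0
43 aside [-1.02  0.44  2.48  1.76  0.68  0.07] 0.0 0.0
43 tab [0.22 0.43 2.52 3.27 0.56 0.73] 0.0 0.0
```

```bash
cat >> kin.py <<'E'
def ikf(p,Rt,q0):
    f=lambda q:(lambda P,R:np.concatenate([P-p,150*(R@Ro.from_euler("z",90,degrees=True).as_matrix()-Rt).ravel()]))(*fk(q,K))
    s=least_squares(f,np.clip(q0,LO+.005,HI-.005),bounds=(LO,HI));P,R=fk(s.x,K)
    R=R@Ro.from_euler("z",90,degrees=True).as_matrix()
    return s.x,round(float(np.linalg.norm(P-p)),1),round(float(np.degrees(Ro.from_matrix(R.T@Rt).magnitude())),1)
E
python3 - <<'E'
from kin import *
W=[("high",(491,-95,400)),("tinup",(491,-95,190)),("tin",(544,-87,121)),("tinlift",(544,-87,180)),("mid",(480,-150,180)),("tinAside",(420,-230,115)),("up",(440,-160,220)),("mouth",(560,-90,150)),("bush",(633,-78,88)),("lift",(633,-78,105)),("out",(520,-90,110)),("out2",(450,-60,150)),("front",(430,60,150)),("tab",(400,200,150)),("padup",(392,317,140)),("pad",(392,317,100))]
R0=Ro.from_euler("xyz",[-3.109,-.745,.088])
for add,az in((0,0),(3,0),(6,0),(0,4),(4,4)):
    Rt=(Ro.from_euler("z",az,degrees=True)*R0*Ro.from_euler("y",-add,degrees=True)).as_matrix()
    print("add",add,az,Rt[:,2].round(3));q=np.array([-.09,.74,.04,.15,1.64,1.45])
    for n,p in W:
        q,e,a=ikf(np.array(p,float),Rt,q);print(" ",n,q.round(2),e,a)
E
```

```text
add 0 0 [ 0.672  0.092 -0.735]
  high [-0.65 -0.14  1.85  0.63  0.95  0.57] 0.0 0.0
  tinup [-0.65  0.15  2.24  1.27  0.53 -0.26] 0.0 0.0
  tin [-0.54  0.39  2.2   1.72  0.44 -0.67] 0.0 0.0
  tinlift [-0.54  0.25  2.14  1.31  0.46 -0.21] 0.0 0.0
  mid [-0.81  0.2   2.22  1.24  0.62 -0.36] 0.0 0.0
  tinAside [-1.11  0.38  2.26  1.33  0.72 -0.78] 0.0 0.0
  up [-0.93  0.07  2.22  1.05  0.75 -0.23] 0.0 0.0
  mouth [-0.53  0.34  2.14  1.49  0.43 -0.4 ] 0.0 0.0
  bush [-0.42  0.55  2.01  1.79  0.37 -0.63] 0.0 0.0
  lift [-0.42  0.52  2.    1.68  0.37 -0.5 ] 0.0 0.0
  out [-0.59  0.39  2.27  1.81  0.48 -0.81] 0.0 0.0
  out2 [-0.64  0.18  2.41  1.63  0.5  -0.66] 0.0 0.0
  front [-0.2   0.13  2.49  2.26  0.29 -0.93] 0.0 0.0
  tab [ 0.44  0.18  2.42  3.99  0.28 -2.14] 0.7 0.5
  padup [ 0.72  0.33  2.3   4.14  0.41 -2.07] 7.6 5.0
  pad [ 0.75  0.43  2.29  4.14  0.46 -2.02] 3.3 2.2
add 3 0 [ 0.633  0.089 -0.769]
  high [-0.63 -0.12  1.81  0.56  0.99  0.64] 0.0 0.0
  tinup [-0.63  0.15  2.2   1.1   0.52 -0.07] 0.0 0.0
  tin [-0.52  0.37  2.17  1.52  0.4  -0.45] 0.0 0.0
  tinlift [-0.52  0.25  2.1
[... 2615 characters left out ...]
0.0 0.0
  tinlift [-0.54  0.26  2.08  1.04  0.52  0.  ] 0.0 0.0
  mid [-0.79  0.21  2.15  1.03  0.66 -0.2 ] 0.0 0.0
  tinAside [-1.07  0.36  2.2   1.14  0.72 -0.62] 0.0 0.0
  up [-0.91  0.08  2.15  0.9   0.8  -0.12] 0.0 0.0
  mouth [-0.53  0.34  2.07  1.17  0.48 -0.13] 0.0 0.0
  bush [-0.42  0.55  1.95  1.38  0.39 -0.28] 0.0 0.0
  lift [-0.42  0.51  1.94  1.28  0.4  -0.17] 0.0 0.0
  out [-0.59  0.38  2.2   1.47  0.47 -0.52] 0.0 0.0
  out2 [-0.64  0.17  2.34  1.31  0.51 -0.39] 0.0 0.0
  front [-0.24  0.11  2.43  1.65  0.28 -0.41] 0.2 0.2
  tab [ 0.41  0.19  2.44  3.78  0.28 -2.01] 7.1 4.6
  padup [ 0.66  0.3   2.29  4.14  0.28 -2.17] 7.8 5.2
  pad [ 0.69  0.4   2.28  4.14  0.33 -2.13] 3.2 2.2
```

```bash
python3 - <<'E'
from kin import *
W=[("high",(491,-95,400)),("tinup",(491,-95,190)),("tin",(544,-87,121)),("tinlift",(544,-87,160)),("mid",(480,-150,160)),("tinAside",(420,-230,112)),("mouth",(560,-90,150)),("bush",(633,-78,88)),("lift",(633,-78,105)),("out",(520,-90,110)),("out2",(430,-80,120)),("front",(400,60,120)),("tab",(390,200,120)),("padup",(392,317,120)),("pad",(392,317,92))]
R0=Ro.from_euler("xyz",[-3.109,-.745,.088])
for add,az in((-4,0),(-6,0),(-9,0)):
    Rt=(Ro.from_euler("z",az,degrees=True)*R0*Ro.from_euler("y",add,degrees=True)).as_matrix() if 0 else (R0*Ro.from_euler("y",-add,degrees=True).inv().inv()).as_matrix() if 0 else (R0*Ro.from_euler("y",-add,degrees=True)).as_matrix() if Ro else 0
    Rt=(R0*Ro.from_euler("y",-add,degrees=True)).as_matrix()
    if Rt[2,2]<R0.as_matrix()[2,2]: Rt=(R0*Ro.from_euler("y",add,degrees=True)).as_matrix()
    print("add",add,az,Rt[:,2].round(3));q=np.array([-.09,.74,.04,.15,1.64,1.45])
    for n,p in W:
        q,e,a=ikf(np.array(p,float),Rt,q);print(" ",n,q.round(2),e,a)
E
python3 -m creep '[{"hand":1,"tx":0.06,"ty":0.008,"tz":-0.02,"spin":0},{"hand":1,"tx":0.06,"ty":0.008,"tz":-0.02,"spin":0},{"hand":1,"tx":0,"ty":0,"tz":0,"spin":0}]'
python3 -c "
from h import *
to((491,-95,400))"
```

```text
add -4 0 [ 0.722  0.096 -0.686]
  high [-0.69 -0.16  1.91  0.74  0.91  0.46] 0.0 0.0
  tinup [-0.69  0.17  2.29  1.48  0.57 -0.5 ] 0.0 0.0
  tin [-0.57  0.41  2.25  1.93  0.53 -0.9 ] 0.0 0.0
  tinlift [-0.57  0.31  2.22  1.69  0.49 -0.63] 0.0 0.0
  mid [-0.85  0.27  2.29  1.5   0.65 -0.68] 0.0 0.0
  tinAside [-1.15  0.42  2.3   1.44  0.78 -0.94] 0.0 0.0
  mouth [-0.55  0.35  2.19  1.74  0.49 -0.67] 0.0 0.0
  bush [-0.43  0.57  2.06  2.03  0.45 -0.89] 0.0 0.0
  lift [-0.43  0.53  2.05  1.95  0.43 -0.79] 0.0 0.0
  out [-0.62  0.42  2.31  1.98  0.57 -1.02] 0.0 0.0
  out2 [-0.81  0.31  2.53  1.91  0.67 -1.14] 0.0 0.0
  front [-0.26  0.28  2.67  2.66  0.64 -1.41] 0.0 0.0
  tab [ 0.47  0.32  2.52  3.64  0.53 -1.74] 0.0 0.0
  padup [ 0.78  0.41  2.31  4.14  0.53 -2.  ] 3.0 2.0
  pad [ 0.81  0.48  2.3   4.14  0.57 -1.96] 0.2 0.1
add -6 0 [ 0.745  0.098 -0.66 ]
  high [-0.71 -0.16  1.94  0.8   0.9   0.4 ] 0.0 0.0
  tinup [-0.71  0.18  2.32  1.57  0.59 -0.61] 0.0 0.0
  tin [-0.58  0.42  2.27  2.01  0.57 -1.  ] 0.0 0.0
  tinlift [-0.58  0.32  2.24  1.8   0.53 -0.75] 0.0 0.0
  mid [-0.87  0.29  
[... 1044 characters left out ...]
0.56  2.1   2.17  0.55 -1.03] 0.0 0.0
  out [-0.66  0.47  2.37  2.13  0.71 -1.21] 0.0 0.0
  out2 [-0.87  0.39  2.59  2.02  0.82 -1.36] 0.0 0.0
  front [-0.26  0.33  2.7   2.71  0.76 -1.48] 5.7 2.1
  tab [ 0.5   0.4   2.57  3.58  0.74 -1.63] 0.0 0.0
  padup [ 0.84  0.45  2.32  4.14  0.66 -1.94] 0.2 0.1
  pad [ 0.84  0.54  2.33  4.05  0.71 -1.82] 0.0 0.0
time: 6.72
tool_pos: [839.8, 33.5, 655.5]
tcp_rot: [-3.11, -0.824, 0.086]
contact_force: [0.0, 0.3, 0.8]
grip_width: 91.9
finger_force: 0.0
t 6.72 tcp [839.8  33.5 655.5] zaxis [ 0.728  0.094 -0.679] xaxis [0.677 0.058 0.734] q [-0.12  0.7   0.04  0.18  1.6   1.44] F [0.  0.3 0.8] w 91.9 0.0
(491, -95, 400) -> [-431.    95.4  -92.6] rows>= 7.2
```

```bash
python3 -m creep '[{"hand":1,"tx":-0.054,"ty":0.012,"tz":-0.0116,"spin":0},{"hand":1,"tx":-0.054,"ty":0.012,"tz":-0.0116,"spin":0},{"hand":1,"tx":-0.054,"ty":0.012,"tz":-0.0116,"spin":0},{"hand":1,"tx":-0.054,"ty":0.012,"tz":-0.0116,"spin":0}]' >/dev/null
python3 -m creep '[{"hand":1,"tx":-0.054,"ty":0.012,"tz":-0.0116,"spin":0},{"hand":1,"tx":-0.054,"ty":0.012,"tz":-0.0116,"spin":0},{"hand":1,"tx":-0.054,"ty":0.012,"tz":-0.0116,"spin":0},{"hand":1,"tx":-0.054,"ty":0.012,"tz":-0.0116,"spin":0},{"hand":1,"tx":0,"ty":0,"tz":0,"spin":0}]' >/dev/null
python3 -c "
from h import *
to((491,-95,190),(544.5,-87.5,121.5))"
```

```text
t 7.85 tcp [535.4 -83.8 430.6] zaxis [ 0.721  0.099 -0.686] xaxis [0.684 0.058 0.727] q [-0.58 -0.09  1.77  0.65  0.9   0.63] F [-0.3  0.3  1. ] w 91.9 0.0
(491, -95, 190) -> [-206.    12.3  131.9] rows>= 3.9
(544.5, -87.5, 121.5) -> [-12.8   0.3  86.3] rows>= 1.4
```

```bash
python3 -m creep '[{"hand":1,"tx":-0.041,"ty":0.0025,"tz":0.0264,"spin":0},{"hand":1,"tx":-0.041,"ty":0.0025,"tz":0.0264,"spin":0},{"hand":1,"tx":-0.041,"ty":0.0025,"tz":0.0264,"spin":0},{"hand":1,"tx":-0.041,"ty":0.0025,"tz":0.0264,"spin":0},{"hand":1,"tx":-0.041,"ty":0.0025,"tz":0.0264,"spin":0}]' >/dev/null
python3 -m creep '[{"hand":1,"tx":0,"ty":0,"tz":0,"spin":0},{"hand":1,"tx":0,"ty":0,"tz":0,"spin":0}]' >/dev/null
python3 -c "
from h import *
to((544.5,-87.5,121.5))"
```

```text
t 8.72 tcp [499.7 -95.6 203.5] zaxis [ 0.727  0.101 -0.679] xaxis [0.677 0.063 0.733] q [-0.68  0.15  2.26  1.42  0.57 -0.42] F [ 0.   0.4 -0.1] w 92.2 0.0
(544.5, -87.5, 121.5) -> [-29.3  -1.   89.1] rows>= 1.5
```

```bash
python3 -m creep '[{"hand":1,"tx":-0.015,"ty":0,"tz":0.03,"spin":0},{"hand":1,"tx":-0.0145,"ty":-0.001,"tz":0.03,"spin":0},{"hand":1,"tx":0,"ty":0,"tz":0.029,"spin":0},{"hand":1,"tx":0,"ty":0,"tz":0,"spin":0}]' 
python3 - <<'E'
from h import *
to((544.5,-87.5,121.5))
c=cap("top");a=c["color"][100:270,180:420]
c2=cap("scene");b=c2["color"][160:300,200:440]
cv2.imwrite("pics/g1.png",np.vstack([cv2.resize(a,(480,340)),cv2.resize(b,(480,256))])[:598,:,::-1])
E
```

```text
time: 9.22
tool_pos: [544.6, -86.7, 120.4]
tcp_rot: [-3.107, -0.824, 0.093]
contact_force: [-0.5, -0.2, 0.8]
grip_width: 91.8
finger_force: 0.0
t 9.22 tcp [544.6 -86.7 120.4] zaxis [ 0.727  0.102 -0.679] xaxis [0.677 0.063 0.734] q [-0.57  0.42  2.25  1.94  0.54 -0.92] F [-0.5 -0.2  0.8] w 91.8 0.0
(544.5, -87.5, 121.5) -> [ 0.7  0.7 -0.8] rows>= 0.0
```

View pics/g1.png

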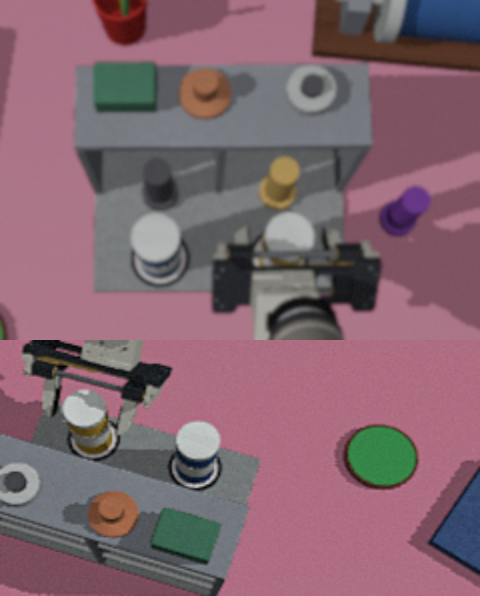

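The picture shows the yellow tin (290,235 in the top part) standing between the open fingers, with no contact. I close and lift.

```bash
python3 -m creep '[{"hand":0.4,"tx":0,"ty":0,"tz":0,"spin":0},{"hand":0.4,"tx":0,"ty":0,"tz":0,"spin":0},{"hand":0.4,"tx":0,"ty":0,"tz":0,"spin":0},{"hand":0.4,"tx":0,"ty":0,"tz":0,"spin":0},{"hand":0.4,"tx":0,"ty":0,"tz":0,"spin":0}]' 
python3 -m creep '[{"hand":0.4,"tx":0.011,"ty":0,"tz":-0.01,"spin":0},{"hand":0.4,"tx":0.015,"ty":0,"tz":-0.0136,"spin":0},{"hand":0.4,"tx":0,"ty":0,"tz":0,"spin":0}]'
python3 -c "
from h import *
to((480,-150,150),(414,-240,150),(414,-240,111.5))"
```

```text
time: 9.95
tool_pos: [542.6, -87.1, 119.6]
tcp_rot: [-3.107, -0.822, 0.091]
contact_force: [-0.9, 0.2, 1.1]
grip_width: 56.4
finger_force: 29.7
time: 10.32
tool_pos: [543.2, -87.8, 155.3]
tcp_rot: [-3.11, -0.822, 0.094]
contact_force: [-0.0, -0.6, -1.7]
grip_width: 56.8
finger_force: 29.8
t 10.32 tcp [543.2 -87.8 155.3] zaxis [ 0.726  0.1   -0.68 ] xaxis [0.677 0.064 0.733] q [-0.58  0.32  2.22  1.73  0.51 -0.69] F [-0.  -0.6 -1.7] w 56.8 29.8
(480, -150, 150) -> [-50.7  54.4 -48.5] rows>= 1.4
(414, -240, 150) -> [-50.5  81.6 -57. ] rows>= 1.8
(414, -240, 111.5) -> [-28.2   0.8  26.2] rows>= 0.6
```

```bash
python3 -m creep '[{"hand":0.4,"tx":-0.02,"ty":0.02,"tz":-0.018,"spin":0},{"hand":0.4,"tx":-0.025,"ty":0.033,"tz":-0.025,"spin":0},{"hand":0.4,"tx":-0.025,"ty":0.033,"tz":-0.025,"spin":0},{"hand":0.4,"tx":-0.021,"ty":0.033,"tz":-0.025,"spin":0},{"hand":0.4,"tx":-0.01,"ty":0.017,"tz":-0.012,"spin":0}]' 
python3 -m creep '[{"hand":0.4,"tx":0,"ty":0,"tz":0,"spin":0},{"hand":0.4,"tx":0,"ty":0,"tz":0,"spin":0}]' >/dev/null
python3 -c "
from h import *
to((414,-240,116),(414,-240,110.5))"
```

```text
time: 10.95
tool_pos: [412.8, -241.6, 148.2]
tcp_rot: [-3.107, -0.821, 0.089]
contact_force: [0.5, 1.2, -2.6]
grip_width: 56.8
finger_force: 29.8
t 11.2 tcp [ 414.3 -238.6  148.4] zaxis [ 0.725  0.102 -0.681] xaxis [0.679 0.062 0.732] q [-1.18  0.33  2.26  1.29  0.83 -0.77] F [ 1.1  0.4 -3.3] w 56.5 29.8
(414, -240, 116) -> [-24.    2.1  21.8] rows>= 0.5
(414, -240, 110.5) -> [-4.   0.1  3.7] rows>= 0.1
```

```bash
python3 -m creep '[{"hand":0.4,"tx":-0.012,"ty":0,"tz":0.011,"spin":0},{"hand":0.4,"tx":-0.011,"ty":0,"tz":0.01,"spin":0},{"hand":0.4,"tx":-0.003,"ty":0,"tz":0.0025,"spin":0},{"hand":0.4,"tx":-0.0015,"ty":0,"tz":0.0015,"spin":0},{"hand":0.4,"tx":0,"ty":0,"tz":0,"spin":0}]' 
python3 -c "
from h import *
to((414,-240,110.5))"
```

```text
time: 11.82
tool_pos: [413.8, -238.6, 112.0]
tcp_rot: [-3.108, -0.821, 0.093]
contact_force: [0.2, -0.4, -1.9]
grip_width: 56.6
finger_force: 29.8
t 11.82 tcp [ 413.8 -238.6  112. ] zaxis [ 0.725  0.101 -0.681] xaxis [0.678 0.063 0.732] q [-1.18  0.42  2.29  1.41  0.8  -0.95] F [ 0.2 -0.4 -1.9] w 56.6 29.8
(414, -240, 110.5) -> [-1.1  1.5  1. ] rows>= 0.0
```

```bash
python3 -m creep '[{"hand":0.4,"tx":-0.0012,"ty":0,"tz":0.0011,"spin":0},{"hand":0.4,"tx":0,"ty":0,"tz":0,"spin":0},{"hand":1,"tx":0,"ty":0,"tz":0,"spin":0},{"hand":1,"tx":0,"ty":0,"tz":0,"spin":0},{"hand":1,"tx":0,"ty":0,"tz":0,"spin":0}]' 
python3 -m creep '[{"hand":1,"tx":0,"ty":0,"tz":0,"spin":0},{"hand":1,"tx":0.015,"ty":0,"tz":-0.025,"spin":0},{"hand":1,"tx":0.03,"ty":0,"tz":-0.035,"spin":0},{"hand":1,"tx":0.04,"ty":0,"tz":-0.035,"spin":0},{"hand":1,"tx":0.02,"ty":0,"tz":-0.02,"spin":0}]' 
python3 - <<'E'
from h import *
q=np.array([622.67,1.42]);b=np.array([629.5,-77.5])
to((520,-150,230),(545,-89.5,165),(630.5,-77.3,81.5))
c=cap("top");save(c,"t2.png",(180,100,440,330),2.3)
E
```

```text
time: 12.45
tool_pos: [413.7, -238.9, 110.4]
tcp_rot: [-3.108, -0.822, 0.092]
contact_force: [0.4, -0.5, -0.5]
grip_width: 82.0
finger_force: 0.0
time: 13.08
tool_pos: [401.5, -244.1, 267.9]
tcp_rot: [-3.112, -0.822, 0.095]
contact_force: [0.3, 0.3, -0.3]
grip_width: 92.1
finger_force: 0.0
t 13.07 tcp [ 401.5 -244.1  267.9] zaxis [ 0.726  0.099 -0.681] xaxis [0.678 0.065 0.732] q [-1.22  0.06  2.11  0.99  1.03 -0.33] F [ 0.3  0.3 -0.3] w 92.1 0.0
(520, -150, 230) -> [ 58.7 -78.9 121.1] rows>= 2.5
(545, -89.5, 165) -> [-26.7 -55.9  68.4] rows>= 1.5
(630.5, -77.3, 81.5) -> [ -2.4  -0.5 120.1] rows>= 1.9
```

View pics/t2.png

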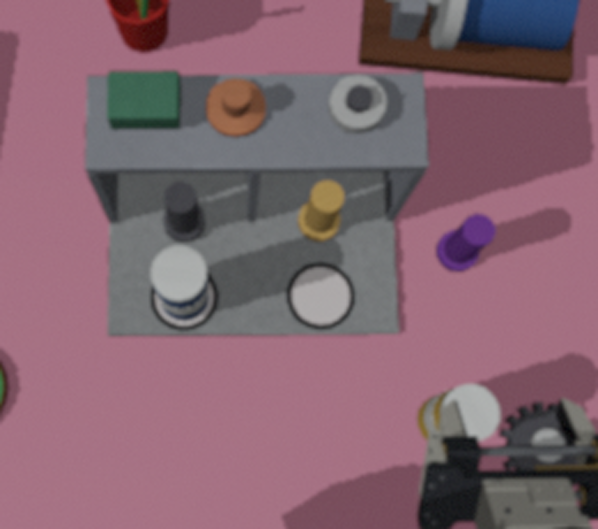

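The picture shows the yellow tin standing at (455,415) clear of the gear, its mark empty at (320,296), and the brass bush free at (322,210). I go in for the bush.

```bash
python3 -m creep '[{"hand":1,"tx":0.0195,"ty":-0.026,"tz":0.04,"spin":0},{"hand":1,"tx":0.0195,"ty":-0.026,"tz":0.04,"spin":0},{"hand":1,"tx":0.0195,"ty":-0.026,"tz":0.04,"spin":0},{"hand":1,"tx":-0.014,"ty":-0.028,"tz":0.034,"spin":0},{"hand":1,"tx":-0.013,"ty":-0.028,"tz":0.034,"spin":0}]' >/dev/null
python3 -m creep '[{"hand":1,"tx":0,"ty":0,"tz":0,"spin":0},{"hand":1,"tx":0,"ty":0,"tz":0,"spin":0}]'
python3 -c "
from h import *
to((560,-87,150),(630.5,-77.3,81.5))"
```

```text
time: 14.0
tool_pos: [543.7, -90.1, 163.7]
tcp_rot: [-3.108, -0.821, 0.092]
contact_force: [-0.5, -0.8, -0.6]
grip_width: 91.8
finger_force: 0.0
t 14.0 tcp [543.7 -90.1 163.7] zaxis [ 0.725  0.101 -0.681] xaxis [0.679 0.063 0.732] q [-0.58  0.3   2.21  1.67  0.51 -0.62] F [-0.5 -0.8 -0.6] w 91.8 0.0
(560, -87, 150) -> [ 1.3 -0.9 21.5] rows>= 0.3
(630.5, -77.3, 81.5) -> [-1.7  0.2 98.8] rows>= 1.6
```

```bash
python3 -m creep '[{"hand":1,"tx":0,"ty":-0.0007,"tz":0.04,"spin":0},{"hand":1,"tx":0,"ty":0,"tz":0.04,"spin":0},{"hand":1,"tx":0,"ty":0,"tz":0.03,"spin":0},{"hand":1,"tx":0,"ty":0,"tz":0.01,"spin":0},{"hand":1,"tx":0,"ty":0,"tz":0,"spin":0}]'
python3 - <<'E'
from h import *
to((630.5,-77.3,81.5))
c=cap("top");a=c["color"][130:250,240:400]
c2=cap("scene");b=c2["color"][170:290,180:340]
cv2.imwrite("pics/g2.png",np.hstack([cv2.resize(a,(400,300)),cv2.resize(b,(400,300))])[:,:,::-1])
E
```

```text
time: 14.62
tool_pos: [630.6, -77.9, 82.4]
tcp_rot: [-3.108, -0.822, 0.091]
contact_force: [-0.9, 0.5, 0.2]
grip_width: 91.6
finger_force: 0.0
t 14.62 tcp [630.6 -77.9  82.4] zaxis [ 0.726  0.1   -0.68 ] xaxis [0.678 0.062 0.732] q [-0.44  0.58  2.07  2.07  0.47 -0.94] F [-0.9  0.5  0.2] w 91.6 0.0
(630.5, -77.3, 81.5) -> [-0.7 -0.5  0.6] rows>= 0.0
```

View pics/g2.png

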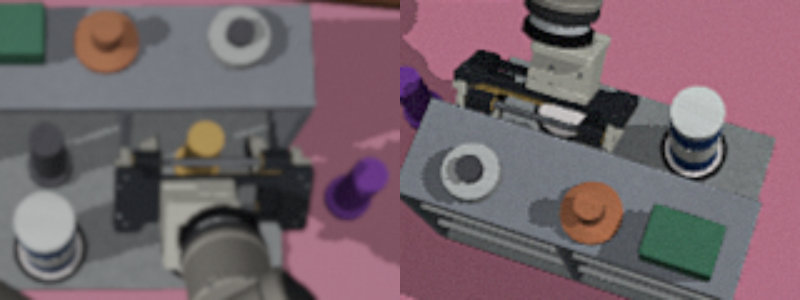

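The left half shows the bush top (205,140) between the fingers, and the forces read zero. I close and lift a little.

```bash
python3 -m creep '[{"hand":0.1,"tx":0,"ty":0,"tz":0,"spin":0},{"hand":0.1,"tx":0,"ty":0,"tz":0,"spin":0},{"hand":0.1,"tx":0,"ty":0,"tz":0,"spin":0},{"hand":0.1,"tx":0,"ty":0,"tz":0,"spin":0},{"hand":0.1,"tx":0,"ty":0,"tz":0,"spin":0}]' 
python3 -m creep '[{"hand":0.1,"tx":0,"ty":0,"tz":0,"spin":0},{"hand":0.1,"tx":0.0075,"ty":0,"tz":-0.007,"spin":0},{"hand":0.1,"tx":0.011,"ty":0,"tz":-0.01,"spin":0},{"hand":0.1,"tx":0,"ty":0,"tz":0,"spin":0}]'
python3 -c "
from h import *
to((520,-90,112),(430,-60,112),(420,60,112),(395,200,112),(393,312,112),(393,312,84))"
```

```text
time: 15.35
tool_pos: [630.5, -77.0, 81.8]
tcp_rot: [-3.107, -0.821, 0.092]
contact_force: [-0.4, -0.6, -0.3]
grip_width: 46.3
finger_force: 0.0
time: 15.85
tool_pos: [630.6, -77.7, 107.1]
tcp_rot: [-3.109, -0.821, 0.093]
contact_force: [0.4, -0.9, -3.6]
grip_width: 34.9
finger_force: 29.7
t 15.85 tcp [630.6 -77.7 107.1] zaxis [ 0.725  0.101 -0.681] xaxis [0.678 0.063 0.732] q [-0.44  0.53  2.05  1.95  0.44 -0.8 ] F [ 0.4 -0.9 -3.6] w 34.9 29.7
(520, -90, 112) -> [-72.3  -0.8 -84.8] rows>= 1.8
(430, -60, 112) -> [-59.2 -40.3 -62.3] rows>= 1.5
(420, 60, 112) -> [   0.8 -120.3    4.8] rows>= 1.9
(395, 200, 112) -> [  -8.1 -141.9   -4.1] rows>= 2.3
(393, 312, 112) -> [   5.7 -111.4    9.8] rows>= 1.8
(393, 312, 84) -> [-20.5   0.6  19.1] rows>= 0.4
```

```bash
python3 -m creep '[{"hand":0.1,"tx":-0.015,"ty":0,"tz":-0.018,"spin":0},{"hand":0.1,"tx":-0.028,"ty":0,"tz":-0.033,"spin":0},{"hand":0.1,"tx":-0.029,"ty":-0.001,"tz":-0.034,"spin":0},{"hand":0.1,"tx":-0.03,"ty":-0.02,"tz":-0.031,"spin":0},{"hand":0.1,"tx":-0.029,"ty":-0.02,"tz":-0.031,"spin":0}]' 
python3 -m creep '[{"hand":0.1,"tx":0,"ty":-0.04,"tz":0.001,"spin":0},{"hand":0.1,"tx":0,"ty":-0.04,"tz":0.002,"spin":0},{"hand":0.1,"tx":0,"ty":-0.04,"tz":0.002,"spin":0},{"hand":0.1,"tx":-0.003,"ty":-0.035,"tz":-0.001,"spin":0}]'
python3 -c "
from h import *
to((420,70,112),(395,200,112),(393,312,112),(393,312,84))"
```

```text
time: 16.48
tool_pos: [428.8, -59.5, 111.6]
tcp_rot: [-3.108, -0.82, 0.092]
contact_force: [-0.3, -0.4, -3.7]
grip_width: 35.1
finger_force: 29.6
time: 16.98
tool_pos: [412.7, 94.9, 110.1]
tcp_rot: [-3.109, -0.819, 0.092]
contact_force: [-0.2, -0.3, -4.0]
grip_width: 34.6
finger_force: 29.7
t 16.98 tcp [412.7  94.9 110.1] zaxis [ 0.724  0.1   -0.682] xaxis [0.68  0.063 0.731] q [-0.06  0.34  2.63  2.9   0.66 -1.49] F [-0.2 -0.3 -4. ] w 34.6 29.7
(420, 70, 112) -> [ 4.8 25.5  1.5] rows>= 0.4
(395, 200, 112) -> [  -8.9 -132.    -5.2] rows>= 2.1
(393, 312, 112) -> [   5.7 -111.5    9.7] rows>= 1.8
(393, 312, 84) -> [-20.5   0.6  19.1] rows>= 0.4
```

```bash
python3 -m creep '[{"hand":0.1,"tx":-0.002,"ty":-0.036,"tz":-0.001,"spin":0},{"hand":0.1,"tx":-0.002,"ty":-0.036,"tz":-0.001,"spin":0},{"hand":0.1,"tx":0,"ty":-0.036,"tz":0.001,"spin":0},{"hand":0.1,"tx":0,"ty":-0.036,"tz":0.003,"spin":0},{"hand":0.1,"tx":0,"ty":0,"tz":0,"spin":0}]' 
python3 -c "
from h import *
to((391,312,106),(391,312,84))"
```

```text
time: 17.6
tool_pos: [394.4, 239.7, 109.2]
tcp_rot: [-3.108, -0.82, 0.097]
contact_force: [0.1, 0.6, -3.9]
grip_width: 35.0
finger_force: 29.8
t 17.6 tcp [394.4 239.7 109.2] zaxis [ 0.724  0.104 -0.682] xaxis [0.679 0.066 0.731] q [ 0.59  0.38  2.45  3.78  0.55 -1.79] F [ 0.1  0.6 -3.9] w 35.0 29.8
(391, 312, 106) -> [  0.1 -72.1   7.3] rows>= 1.2
(391, 312, 84) -> [-16.1   0.5  15. ] rows>= 0.4
```

```bash
python3 -m creep '[{"hand":0.1,"tx":-0.002,"ty":-0.024,"tz":0.004,"spin":0},{"hand":0.1,"tx":-0.002,"ty":-0.024,"tz":0.004,"spin":0},{"hand":0.1,"tx":-0.001,"ty":-0.023,"tz":0.004,"spin":0},{"hand":0.1,"tx":0,"ty":0,"tz":0,"spin":0}]' 
python3 - <<'E'
from h import *
to((391,312,90),(391,312,84))
c=cap("top");a=c["color"][200:330,100:260]
c2=cap("scene");b=c2["color"][160:290,320:480]
cv2.imwrite("pics/g3.png",np.hstack([cv2.resize(a,(400,325)),cv2.resize(b,(400,325))])[:,:,::-1])
E
```

```text
time: 18.1
tool_pos: [392.3, 308.5, 98.9]
tcp_rot: [-3.109, -0.82, 0.093]
contact_force: [-0.6, 0.1, -3.1]
grip_width: 34.9
finger_force: 29.8
t 18.1 tcp [392.3 308.5  98.9] zaxis [ 0.725  0.1   -0.682] xaxis [0.679 0.064 0.731] q [ 0.78  0.46  2.31  4.11  0.56 -1.96] F [-0.6  0.1 -3.1] w 34.9 29.8
(391, 312, 90) -> [-7.1 -3.4  5.5] rows>= 0.2
(391, 312, 84) -> [-4.4  0.1  4.1] rows>= 0.1
```

View pics/g3.png

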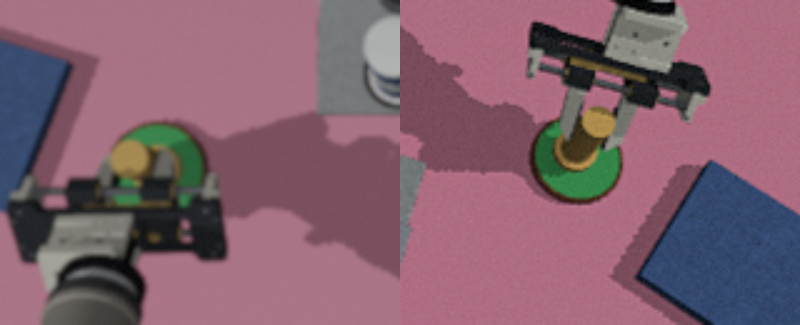

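The bush is upright over the pad, its foot at about (577,153) against the pad centre (577,160) in the right half. I lower it.

```bash
python3 -m creep '[{"hand":0.1,"tx":-0.005,"ty":-0.002,"tz":0.004,"spin":0},{"hand":0.1,"tx":-0.003,"ty":0,"tz":0.003,"spin":0},{"hand":0.1,"tx":-0.0015,"ty":0,"tz":0.0014,"spin":0},{"hand":0.1,"tx":-0.0008,"ty":0,"tz":0.0007,"spin":0},{"hand":0.1,"tx":0,"ty":0,"tz":0,"spin":0}]' 
python3 -c "
from h import *
to((391,312,84))"
```

```text
time: 18.82
tool_pos: [391.7, 310.8, 85.9]
tcp_rot: [-3.107, -0.821, 0.092]
contact_force: [-1.1, -0.1, -3.3]
grip_width: 34.9
finger_force: 29.8
t 18.82 tcp [391.7 310.8  85.9] zaxis [ 0.725  0.101 -0.681] xaxis [0.679 0.062 0.732] q [ 0.79  0.5   2.32  4.06  0.59 -1.89] F [-1.1 -0.1 -3.3] w 34.9 29.8
(391, 312, 84) -> [-1.8 -1.2  0.9] rows>= 0.0
```

```bash
for i in 1 2; do python3 -m creep '[{"hand":0.1,"tx":-0.0007,"ty":0,"tz":0.0007,"spin":0},{"hand":0.1,"tx":0,"ty":0,"tz":0,"spin":0}]' | grep -E "pos|contact"; done
```

```text
tool_pos: [391.7, 310.9, 85.0]
contact_force: [-0.3, 0.8, -3.8]
tool_pos: [391.7, 310.9, 83.9]
contact_force: [0.4, 0.0, -3.4]
```

```bash
python3 -m creep '[{"hand":0.1,"tx":-0.0007,"ty":0,"tz":0.0007,"spin":0},{"hand":0.1,"tx":0,"ty":0,"tz":0,"spin":0}]' | grep -E "pos|contact"; python3 -m creep '[{"hand":0.1,"tx":-0.0007,"ty":0,"tz":0.0007,"spin":0},{"hand":0.1,"tx":0,"ty":0,"tz":0,"spin":0}]' | grep -E "pos|contact"
```

```text
tool_pos: [392.1, 311.0, 83.9]
contact_force: [-4.4, -1.1, 4.4]
tool_pos: [392.6, 311.0, 83.9]
contact_force: [-6.8, -1.8, 12.8]
```

It has landed. I check with the model which retreat stays in range.

```bash
python3 -m creep '[{"hand":0.1,"tx":0.0007,"ty":0,"tz":-0.0007,"spin":0},{"hand":1,"tx":0,"ty":0,"tz":0,"spin":0},{"hand":1,"tx":0,"ty":0,"tz":0,"spin":0},{"hand":1,"tx":0,"ty":0,"tz":0,"spin":0},{"hand":1,"tx":0,"ty":0,"tz":0,"spin":0}]'
python3 - <<'E'
from kin import *
from plant import get_obs
o=get_obs();Rt=Ro.from_euler("xyz",o["tcp_rot"]).as_matrix();p0=np.array(o["tool_pos"]);q0=np.array(o["joint_positions"])
print(p0,o["grip_width"],Rt[:,2])
for path in([(0,0,40),(0,0,80),(0,0,120)],[(-30,-4,28),(-60,-8,56),(-80,-11,75),(-80,-60,90)]):
    q=q0
    for d in path:
        q,e,a=ikf(p0+np.array(d),Rt,q);print(d,q.round(2),e,a)
E
```

```text
time: 20.45
tool_pos: [391.8, 310.9, 82.9]
tcp_rot: [-3.107, -0.821, 0.092]
contact_force: [0.1, 0.9, 0.3]
grip_width: 69.8
finger_force: 0.0
[391.83724754 310.94992022  82.94101966] 69.7857690701433 [ 0.72528847  0.10099292 -0.68099711]
(0, 0, 40) [ 0.78  0.4   2.32  4.14  0.53 -2.01] 2.2 1.5
(0, 0, 80) [ 0.74  0.29  2.32  4.14  0.47 -2.07] 6.6 4.3
(0, 0, 120) [ 0.71  0.2   2.33  4.14  0.41 -2.13] 11.2 7.2
(-30, -4, 28) [ 0.84  0.41  2.37  4.14  0.58 -1.94] 1.8 1.1
(-60, -8, 56) [ 0.88  0.32  2.43  4.14  0.58 -1.93] 6.4 3.8
(-80, -11, 75) [ 0.9   0.26  2.47  4.14  0.57 -1.93] 10.1 5.7
(-80, -60, 90) [ 0.79  0.14  2.53  4.14  0.51 -2.02] 7.6 4.0
```

```bash
python3 -m creep '[{"hand":1,"tx":0.007,"ty":0,"tz":-0.007,"spin":0},{"hand":1,"tx":0.015,"ty":0,"tz":-0.014,"spin":0},{"hand":1,"tx":0.015,"ty":0,"tz":-0.014,"spin":0},{"hand":1,"tx":0.02,"ty":0,"tz":-0.02,"spin":0},{"hand":1,"tx":0,"ty":0,"tz":0,"spin":0}]'
python3 -c "
from h import *
to((391,312,200))"
```

```text
time: 21.08
tool_pos: [396.0, 292.4, 145.1]
tcp_rot: [-3.074, -0.84, 0.088]
contact_force: [0.6, 0.5, -0.4]
grip_width: 91.9
finger_force: 0.0
t 21.07 tcp [396.  292.4 145.1] zaxis [ 0.734  0.132 -0.666] xaxis [0.665 0.058 0.745] q [ 0.72  0.32  2.33  4.14  0.47 -2.07] F [ 0.6  0.5 -0.4] w 91.9 0.0
(391, 312, 200) -> [ 38.7 -22.5 -37.6] rows>= 0.9
```

```bash
python3 -m creep '[{"hand":1,"tx":0.03,"ty":0.02,"tz":-0.025,"spin":0},{"hand":1,"tx":0.025,"ty":0.05,"tz":-0.02,"spin":0},{"hand":1,"tx":0.02,"ty":0.055,"tz":-0.015,"spin":0},{"hand":1,"tx":0,"ty":0.06,"tz":0,"spin":0},{"hand":1,"tx":0,"ty":0,"tz":0,"spin":0}]'
python3 - <<'E'
from h import *
to((415,-100,220),(400,-241,200),(413.7,-239,110.4))
c=cap("top");a=c["color"][200:330,100:260];b=c["color"][230:330,300:460]
cv2.imwrite("pics/g4.png",np.hstack([cv2.resize(a,(400,325)),cv2.resize(b,(400,325))])[:,:,::-1])
E
```

```text
time: 21.7
tool_pos: [424.5, 173.1, 201.9]
tcp_rot: [-3.076, -0.893, 0.083]
contact_force: [0.1, -0.4, -0.2]
grip_width: 91.6
finger_force: 0.0
t 21.7 tcp [424.5 173.1 201.9] zaxis [ 0.769  0.131 -0.625] xaxis [0.625 0.052 0.779] q [ 0.28  0.07  2.45  3.45  0.28 -1.74] F [ 0.1 -0.4 -0.2] w 91.6 0.0
(415, -100, 220) -> [ -6.1 268.4 -54.4] rows>= 4.4
(400, -241, 200) -> [-32.3 138.4 -17.4] rows>= 2.3
(413.7, -239, 110.4) -> [-61.2   3.6  66.8] rows>= 1.5
```

View pics/g4.png

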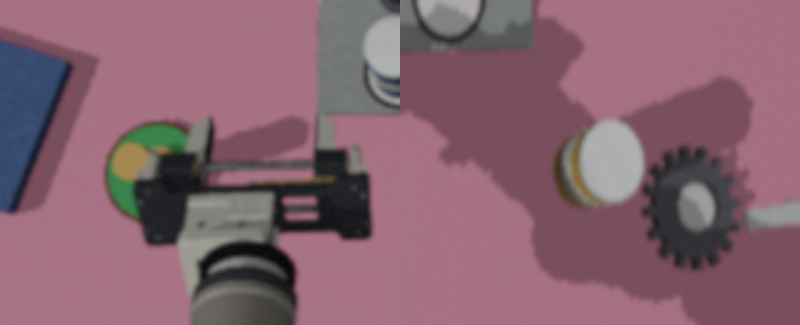

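The bush still stands on the pad (130,160) and the tin is untouched. Now back to the tin.

```bash
python3 -m creep '[{"hand":1,"tx":-0.001,"ty":0.05,"tz":-0.01,"spin":0},{"hand":1,"tx":-0.001,"ty":0.054,"tz":-0.011,"spin":0},{"hand":1,"tx":-0.001,"ty":0.054,"tz":-0.011,"spin":0},{"hand":1,"tx":-0.001,"ty":0.054,"tz":-0.011,"spin":0},{"hand":1,"tx":-0.001,"ty":0.054,"tz":-0.011,"spin":0}]'>/dev/null
python3 -m creep '[{"hand":1,"tx":-0.01,"ty":0.046,"tz":-0.006,"spin":0},{"hand":1,"tx":-0.01,"ty":0.046,"tz":-0.006,"spin":0},{"hand":1,"tx":-0.01,"ty":0.046,"tz":-0.006,"spin":0},{"hand":1,"tx":0,"ty":0,"tz":0,"spin":0}]'
python3 -c "
from h import *
to((390,-242,180),(414.5,-238.9,110.7))"
```

```text
time: 22.88
tool_pos: [431.2, -95.3, 211.2]
tcp_rot: [-3.095, -0.971, 0.085]
contact_force: [0.7, -0.1, -0.1]
grip_width: 91.7
finger_force: 0.0
t 22.88 tcp [431.2 -95.3 211.2] zaxis [ 0.817  0.116 -0.564] xaxis [0.563 0.048 0.825] q [-0.97  0.09  2.48  1.58  0.83 -0.82] F [ 0.7 -0.1 -0.1] w 91.7 0.0
(390, -242, 180) -> [-56.  141.3 -33.1] rows>= 2.5
(414.5, -238.9, 110.7) -> [-43.3   1.7  59.5] rows>= 1.2
```

```bash
python3 - <<'E'
from kin import *
from plant import get_obs
o=get_obs();Rt=Ro.from_euler("xyz",o["tcp_rot"]).as_matrix();q=np.array(o["joint_positions"])
for p in[(410,-160,205),(400,-242,190),(395,-242,150),(415,-239,110.5),(415,-239,160),(480,-150,160),(545,-86,160),(545,-86,121),(500,-92,190),(450,-98,220),(470,-100,300)]:
    q,e,a=ikf(np.array(p,float),Rt,q);print(p,q.round(2),e,a)
E
```

```text
(410, -160, 205) [-1.19  0.16  2.43  1.41  0.95 -0.85] 0.0 0.0
(400, -242, 190) [-1.32  0.29  2.29  1.31  1.02 -0.87] 0.0 0.0
(395, -242, 150) [-1.34  0.4   2.34  1.39  0.99 -1.05] 0.0 0.0
(415, -239, 110.5) [-1.27  0.53  2.34  1.54  0.95 -1.21] 0.0 0.0
(415, -239, 160) [-1.27  0.38  2.31  1.42  0.97 -0.99] 0.0 0.0
(480, -150, 160) [-0.94  0.36  2.37  1.75  0.83 -1.04] 0.0 0.0
(545, -86, 160) [-0.63  0.38  2.31  2.03  0.7  -1.05] 0.0 0.0
(545, -86, 121) [-0.63  0.5   2.34  2.17  0.77 -1.23] 0.0 0.0
(500, -92, 190) [-0.75  0.24  2.38  1.84  0.73 -0.92] 0.0 0.0
(450, -98, 220) [-0.91  0.09  2.43  1.58  0.8  -0.76] 0.0 0.0
(470, -100, 300) [-0.85 -0.07  2.26  1.29  0.8  -0.28] 0.0 0.0
```

All in range. On to the tin.

```bash
python3 -m creep '[{"hand":1,"tx":-0.01,"ty":0.046,"tz":-0.009,"spin":0},{"hand":1,"tx":-0.012,"ty":0.048,"tz":-0.012,"spin":0},{"hand":1,"tx":-0.02,"ty":0.047,"tz":-0.012,"spin":0},{"hand":1,"tx":-0.012,"ty":0,"tz":0,"spin":0},{"hand":1,"tx":0,"ty":0,"tz":0,"spin":0}]'
python3 -c "
from h import *
to((414.5,-238.9,110.7))"
```

```text
time: 23.5
tool_pos: [392.3, -236.1, 181.1]
tcp_rot: [-3.091, -0.97, 0.09]
contact_force: [-0.4, 0.1, -0.1]
grip_width: 91.9
finger_force: 0.0
t 23.5 tcp [ 392.3 -236.1  181.1] zaxis [ 0.816  0.124 -0.565] xaxis [0.563 0.051 0.825] q [-1.34  0.31  2.32  1.31  1.02 -0.92] F [-0.4  0.1 -0.1] w 91.9 0.0
(414.5, -238.9, 110.7) -> [-45.7   7.7  57.5] rows>= 1.2
```

```bash
python3 -m creep '[{"hand":1,"tx":-0.012,"ty":0.005,"tz":0.015,"spin":0},{"hand":1,"tx":-0.016,"ty":0.0027,"tz":0.02,"spin":0},{"hand":1,"tx":-0.0177,"ty":0,"tz":0.0225,"spin":0},{"hand":1,"tx":0,"ty":0,"tz":0,"spin":0}]'
python3 -c "
from h import *
to((414.5,-238.9,110.7))"
python3 -m creep '[{"hand":0.4,"tx":0,"ty":0,"tz":0,"spin":0},{"hand":0.4,"tx":0,"ty":0,"tz":0,"spin":0},{"hand":0.4,"tx":0,"ty":0,"tz":0,"spin":0},{"hand":0.4,"tx":0,"ty":0,"tz":0,"spin":0},{"hand":0.4,"tx":0,"ty":0,"tz":0,"spin":0}]'
python3 -c "
from h import *
o=get_obs();p=np.array(o['tool_pos']);to(p+[0,0,40])"
```

```text
time: 24.0
tool_pos: [414.4, -237.8, 110.3]
tcp_rot: [-3.088, -0.968, 0.09]
contact_force: [0.3, 0.1, 0.1]
grip_width: 91.9
finger_force: 0.0
t 24.0 tcp [ 414.4 -237.8  110.3] zaxis [ 0.815  0.127 -0.566] xaxis [0.565 0.051 0.824] q [-1.27  0.53  2.34  1.53  0.95 -1.2 ] F [0.3 0.1 0.1] w 91.9 0.0
(414.5, -238.9, 110.7) -> [ 0.3  1.1 -0.3] rows>= 0.0
time: 24.62
tool_pos: [413.4, -240.4, 111.4]
tcp_rot: [-3.095, -0.969, 0.093]
contact_force: [-0.3, 0.1, 3.2]
grip_width: 56.3
finger_force: 29.9
t 24.62 tcp [ 413.4 -240.4  111.4] zaxis [ 0.816  0.122 -0.565] xaxis [0.564 0.052 0.824] q [-1.27  0.52  2.34  1.52  0.96 -1.2 ] F [-0.3  0.1  3.2] w 56.3 29.9
[ 413.39226008 -240.35647242  151.39440683] -> [ 33.   -1.  -22.6] rows>= 0.6
```

```bash
python3 -m creep '[{"hand":0.4,"tx":0.01,"ty":0,"tz":-0.007,"spin":0},{"hand":0.4,"tx":0.023,"ty":-0.001,"tz":-0.0156,"spin":0},{"hand":0.4,"tx":0,"ty":0,"tz":0,"spin":0}]'
python3 -c "
from h import *
to((480,-160,150),(542.8,-88.6,150),(542.8,-88.6,122))"
```

```text
time: 25.0
tool_pos: [413.4, -240.5, 151.7]
tcp_rot: [-3.1, -0.968, 0.097]
contact_force: [0.6, 0.1, -2.6]
grip_width: 56.6
finger_force: 29.9
t 25.0 tcp [ 413.4 -240.5  151.7] zaxis [ 0.815  0.121 -0.566] xaxis [0.564 0.055 0.824] q [-1.27  0.4   2.31  1.42  0.97 -1.02] F [ 0.6  0.1 -2.6] w 56.6 29.9
(480, -160, 150) -> [ 40.6 -71.1  65. ] rows>= 1.7
(542.8, -88.6, 150) -> [ 39.3 -62.6  59.8] rows>= 1.5
(542.8, -88.6, 122) -> [-23.1   0.7  15.9] rows>= 0.4
```

```bash
python3 -m creep '[{"hand":0.4,"tx":0.012,"ty":-0.02,"tz":0.019,"spin":0},{"hand":0.4,"tx":0.017,"ty":-0.029,"tz":0.026,"spin":0},{"hand":0.4,"tx":0.017,"ty":-0.028,"tz":0.026,"spin":0},{"hand":0.4,"tx":0.017,"ty":-0.028,"tz":0.026,"spin":0},{"hand":0.4,"tx":0.0165,"ty":-0.028,"tz":0.0275,"spin":0}]'>/dev/null
python3 -m creep '[{"hand":0.4,"tx":0,"ty":0,"tz":0,"spin":0},{"hand":0.4,"tx":0,"ty":0,"tz":0,"spin":0}]'
python3 -c "
from h import *
to((542.8,-88.6,124),(542.8,-88.6,122))"
```

```text
time: 25.88
tool_pos: [541.6, -88.7, 148.2]
tcp_rot: [-3.093, -0.966, 0.091]
contact_force: [0.1, -0.2, -2.5]
grip_width: 56.5
finger_force: 29.9
t 25.88 tcp [541.6 -88.7 148.2] zaxis [ 0.814  0.123 -0.568] xaxis [0.567 0.052 0.822] q [-0.65  0.41  2.32  2.04  0.72 -1.09] F [ 0.1 -0.2 -2.5] w 56.5 29.9
(542.8, -88.6, 124) -> [-19.2   0.7  14.7] rows>= 0.4
(542.8, -88.6, 122) -> [-1.6  0.1  1.1] rows>= 0.0
```

```bash
python3 -m creep '[{"hand":0.4,"tx":-0.01,"ty":0,"tz":0.008,"spin":0},{"hand":0.4,"tx":-0.009,"ty":0.0005,"tz":0.007,"spin":0},{"hand":0.4,"tx":0,"ty":0,"tz":0,"spin":0}]' | grep -E "pos|contact"
python3 -m creep '[{"hand":0.4,"tx":-0.0016,"ty":0,"tz":0.0011,"spin":0},{"hand":0.4,"tx":0,"ty":0,"tz":0,"spin":0}]' | grep -E "pos|contact"
python3 -m creep '[{"hand":0.4,"tx":-0.0008,"ty":0,"tz":0.0006,"spin":0},{"hand":0.4,"tx":0,"ty":0,"tz":0,"spin":0}]' | grep -E "pos|contact"
```

```text
tool_pos: [543.0, -90.0, 124.1]
contact_force: [0.8, 0.2, -2.5]
tool_pos: [543.8, -89.0, 123.6]
contact_force: [-0.3, -0.7, -3.0]
tool_pos: [544.0, -88.4, 122.6]
contact_force: [0.3, 0.5, -2.0]
```

```bash
python3 -m creep '[{"hand":0.4,"tx":-0.0008,"ty":0,"tz":0.0004,"spin":0},{"hand":0.4,"tx":0,"ty":0,"tz":0,"spin":0}]' | grep -E "pos|contact"
python3 -m creep '[{"hand":0.4,"tx":-0.0008,"ty":0,"tz":0.0004,"spin":0},{"hand":0.4,"tx":0,"ty":0,"tz":0,"spin":0}]' | grep -E "pos|contact"
```

```text
tool_pos: [543.8, -88.3, 121.5]
contact_force: [-0.6, -0.2, -1.3]
tool_pos: [544.1, -88.3, 121.4]
contact_force: [-1.5, 0.8, 4.5]
```

It has landed. I release and back off.

```bash
python3 -m creep '[{"hand":1,"tx":0,"ty":0,"tz":0,"spin":0},{"hand":1,"tx":0,"ty":0,"tz":0,"spin":0},{"hand":1,"tx":0,"ty":0,"tz":0,"spin":0},{"hand":1,"tx":0,"ty":0,"tz":0,"spin":0},{"hand":1,"tx":0,"ty":0,"tz":0,"spin":0}]' | grep -E "pos|contact|width"
python3 -m creep '[{"hand":1,"tx":0.005,"ty":0,"tz":-0.02,"spin":0},{"hand":1,"tx":0.02,"ty":0,"tz":-0.035,"spin":0},{"hand":1,"tx":0.03,"ty":0,"tz":-0.04,"spin":0},{"hand":1,"tx":0.03,"ty":0,"tz":-0.04,"spin":0},{"hand":1,"tx":0.04,"ty":0.02,"tz":-0.03,"spin":0}]'
python3 -m creep '[{"hand":1,"tx":0.02,"ty":0.05,"tz":-0.03,"spin":0},{"hand":1,"tx":0.01,"ty":0.05,"tz":-0.02,"spin":0},{"hand":1,"tx":0,"ty":0,"tz":0,"spin":0},{"hand":1,"tx":0,"ty":0,"tz":0,"spin":0}]' | grep -E "pos|contact|rot"
python3 - <<'E'
from h import *
c=cap("top");save(c,"end.png",(120,90,460,330),2.3)
hsv=cv2.cvtColor(c["color"],cv2.COLOR_RGB2HSV)
cs=cap("scene");save(cs,"end2.png",(100,110,430,330),2.3)
E
```

```text
tool_pos: [543.7, -88.4, 120.6]
contact_force: [0.7, 0.8, 0.1]
grip_width: 91.8
time: 28.5
tool_pos: [480.8, -121.0, 317.5]
tcp_rot: [-3.094, -0.966, 0.092]
contact_force: [1.3, -0.8, 0.6]
grip_width: 91.4
finger_force: 0.0
tool_pos: [471.3, -225.0, 365.9]
tcp_rot: [-3.091, -0.967, 0.089]
contact_force: [0.5, -0.5, 0.1]
```

View pics/end.png

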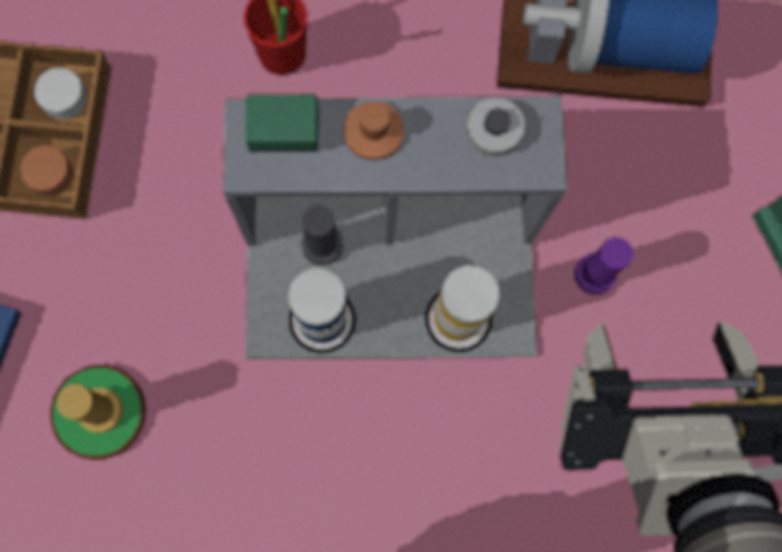

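View pics/end2.png

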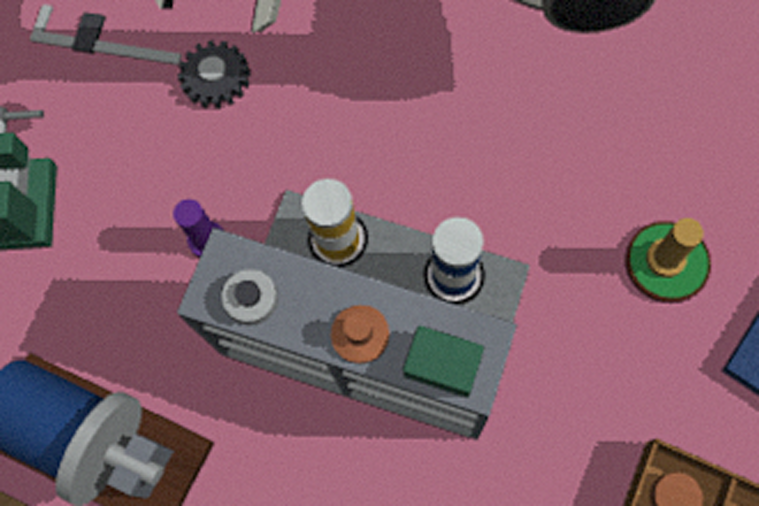

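The bush stands upright within the green pad (98,410). The yellow tin is back inside its ring (462,310), with its lid within about 2 mm of where it started. Everything else is unmoved. I hand in the job.

```bash
python3 -c "
from plant import close_job
print(close_job())"
```

```text
the job is handed in; nothing more can be done
None
```

The job is handed in at about 29 s: the last pictures show the brass bush upright on the green pad, the yellow tin back on its ring mark, and the steel bush, gear wheel and blue tin in place with nothing tipped.

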